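# Slide a sample plate under the contact spring

### The arm

A 6-joint arm with a two-finger parallel gripper is mounted at the origin on a cart in front of the work surface, level with it; the furniture and walls round the work are solid. World frame = base frame: x ahead of the robot, y to its left, z up, the work surface at z = 0. Lengths are in m, angles in degrees, forces in N, time in s.
With the tool pointing down it reaches from about 0.35 to 0.85 m from the base axis. Payload 8.1 kg.
Tool frame: the origin (TCP) lies at the very end of the fingers, on their centre line; the grasp point (between the pads) lies 19 mm behind it; z points along the fingers, y is the line along which they close (so a half turn about z gives the same grasp; the last joint's range is limited). The gripper opens to 85 mm and grips with 20 to 120 N. Pads are 22 mm wide; open, the fingers measure 114 mm over their backs; the gripper's body (76 mm by 85 mm) begins 54 mm behind the grasp point. The pads swing forward as they close: fully open they stand 13 mm farther back than shut.
Start: joints at [60.768, 7.471, 85.268, -0, 87.261, -4.893], TCP at [0.247, 0.547, 0.231] pointing down, gripper open.
Joint ranges: [-169.43, 169.43], [-51.17, 129.36], [1.28, 143.12], [-76.62, 256.62], [0, 156.53], [-152.29, 152.29]. Speed limits (degrees/s): [136.94, 136.94, 159.86, 180, 180, 180].

### API

Orientations are given as [roll, pitch, yaw] about the fixed x, y, z axes, in that order (R = Rz(yaw) Ry(pitch) Rx(roll)).
In Python, from station import arm gives the robot as it stands.
- The arm moves only by the tool play_rows, never from a script. Its argument "series" is a list of rows, each a list of 7 numbers: the shift along the tool's x, y, z in m, then the turn, a rotation vector about the tool's x, y, z in rad, then the finger opening in m, from 0 to 0.0854. A call has exactly 5 rows; each row is the pose to reach, as a shift and turn from the pose commanded when the call began, along the tool's axes at that moment; what a row does not reach only later rows make up. A row lasts 1/12 s, in which the tool goes at most 41.7 mm and 7.16 degrees, less where a joint would pass 70% of its speed; a pose out of reach is approached as far as the arm can. A call with a gripper value outside its range is refused whole. The fingers move at their own pace and stop on an object; "force" is the grip in N (left out, the last holds). Time passes only in rows, so rows that repeat a pose let the fingers close, or fill a call up. It gives the time, the measured TCP pose, the force, the opening and the grip force at its end, in the units of the state.
- arm.observe(): the state, without advancing time (a new reading comes with each control period).
- arm.grab_frame(name): name is "scene" or "top" or "wrist"; returns a dict with "pixels" (400x640x3 uint8, red, green, blue), "depth" (400x640 float32, m along the optical axis (not along the pixel's ray), 0 where there is no reading), "camera_matrix" (3x3 intrinsics, pixels), "k1" (the pictures are not rectified: a ray, as slopes to the right and down, at radius r is drawn at 1 + k1 r^2 times it, then the intrinsics apply), "T" (4x4, takes a point from camera to world coordinates). Camera axes: x right, y down, z forward; pixel columns grow to the right and rows downward; lengths in m; the calibration is good to about 2 mm. A picture is of the moment at which its call begins.
- arm.hand_in(): hands the job in; it is judged then, once.
Trained networks look in the newest picture that a camera, given by its name, has taken for a name from the list of things; names that differ only in an ending like _2 or _b are one class to them, and where a whole thing is asked for, a point or a joint stands for the part that bears it (a point fixed in the world has none). Each returns a list of dicts, best first, with "p" (0 to 1); they miss things now and then, are a little off and sometimes report something else, mostly with a low value. They report only what shows in the picture. A call takes as long as a camera call. They do not tell look-alikes from the thing itself.
- arm.find_in(camera, thing): "location" ([x, y, z] in m, in world coordinates, good to about 4 mm: the middle of the surface that is visible of it).
- arm.outline_of(camera, thing): "pixels" (400x640 bool, what is visible of it).
- arm.landmark_of(camera, thing): "location" ([x, y, z] in m, in world coordinates, good to about 4 mm: a listed point, or the origin of a listed thing).
The state is a dict: "time": time; "q": joint angles; "qvel": joint speeds; "joint_torque": joint torques, N m; "tool_pos": TCP position; "eef_rot": TCP orientation; "ft_force": force on the tool from outside, world axes, zero at the start; "moment": the same for the moment, N m; "gripper_width": finger opening in m; "grasp_force": force on a finger pad.
Only numpy, scipy, OpenCV 4.12 (cv2) and the standard library are available. Lean on these libraries where they do the work, as an engineer would, in place of code of your own. Each camera call takes 0.05 s, during which the arm holds its last target. There are 200 camera calls.

### The job

Press the loose steel sample plate in the test bed down hard with the fingertips behind its raised bar, and keep it pressed while you slide it under the steel bridge and the brass leaf spring until it is fully home against the black end stop. Then let go and move clear. Only press and push: do not lift the plate out, and leave the other things on the table where they stand.

Things in the scene. Friction and masses are not known exactly. Their poses are not given: they have to be found in the camera images.
- test_bed: fixed wooden board, 250x112x12 mm, carrying a straight lane for a sample plate. Origin: board's underside on the lane's middle line; board x=-120..+130 mm. Own +x is the sliding direction, z up. Black side rails at y=-40..-32 and +32..+40 mm, tops 34 mm above the table, bound the 64 mm lane. A steel bridge, then a brass leaf spring, then a black end stop follow along +x; the other end is open
- bridge_edge (a point): middle of the lower front edge of the steel bridge across the lane, at x=60, y=0, z=28 mm in the test bed's frame. The bridge spans x=60..72 mm, underside 28 mm, top 44 mm (screw heads 48 mm) above the table. It stops a plate that is not pressed down
- end_stop (a point): point on the end stop's face, at x=110, y=0, z=26 mm in the test bed's frame; the stop is 38 mm high above the table. Fully home the plate's front edge touches it
- plate: loose plain steel sample plate, 120 mm long (own x, the sliding direction), 60 wide, 6 thick, about 0.15 kg, lying in the lane on a sprung bed: its top is 32 mm above the table, 4 mm too high for the bridge, and its front edge 5 to 30 mm short of the bridge. Origin: centre of its underside. Fully home the origin is at x=50 mm in the test bed's frame
- bar (a point): middle of the top of the plate's raised cross bar, 6 mm behind the plate's centre. The bar is 8 mm long in x (plate x=-10..-2 mm), 50 mm wide, 10 mm high above the plate's top face; push against its rear face. With the plate home the bar is still 12 mm in front of the bridge
- press_pad (a point): point on the plate's top face (32 mm above the table at the start) in the flat ribbed pressing area behind the bar, which spans plate x=-60..-10 mm; 26 mm behind the plate's centre, 16 mm behind the bar's rear face
- bed (a joint): how far the sprung grey bed under the plate is pressed down, m: 0 at rest, 0.009 at its solid bottom; it stays level. Its springs push up with 7 N at 0, 13.3 N at the bottom (700 N/m). The plate passes under the bridge from 0.004 on; 0.0055 to 0.008 is good. The leaf adds 2 to 6 N as it is passed, so press with 10 to 18 N
- leaf (a joint): angle of the brass leaf spring (30 mm wide, sloping down from the bridge, its tip at x=102 mm in the test bed's frame), rad: 0 when nothing is under it (tip then 22 mm above the table), about 0.1 to 0.2 when it rests on a plate that is home
- steel_block: small steel block, 30x46x24 mm, standing beside the test bed (origin under its centre). Bystander: leave alone
- rubber_bung: grey rubber bung, 28 mm across, 27 high (origin under its centre). Bystander: leave alone
- cork_stopper: cork stopper, 23 mm across, 22 high (origin under its centre). Bystander: leave alone
- beaker: small glass beaker, 49 mm across, 44 high (origin under its centre). Bystander: leave alone
Not all that is in view belongs to the job. There is more than one size of the plate; the job needs the middle-sized.

How it is judged:
By the outcome, as a careful person would: the job done as asked, in the order asked, and still so for the second after the job is handed in, with the robot touching nothing.
It also fails if it takes over 40 s, if anything falls off the work surface, if the arm or the gripper's body presses on something with over 40 N, if the wrist force passes 120 N, or if a joint passes its speed limit or range.

## Working session

There is one attempt and no reset: what is moved stays moved. The work goes in short steps, Python scripts to look and compute and a tool call to move; the robot and the scene stay as the last step left them, time stands still between calls to the robot, and variables do not carry over. Pictures are saved under pics/ and viewed, at most 10 in all, crops included, and the job is handed in when it is done.

Besides the shell and the picture viewer there is one more tool, called after "Request:" by a JSON object that holds its "api" and its "payload". play_rows: Moves the arm, as the interface text tells. Its arguments: {"type":"object","properties":{"series":{"type":"array","items":{"type":"array","items":{"type":"number"}}},"force":{"type":"number"}},"required":["series"]}

```bash
mkdir -p pics; python3 - <<'E'
from station import arm
import cv2
s=arm.observe(); print(s['time'],s['tool_pos'],s['eef_rot'],s['ft_force'],s['gripper_width'])
for c in ("scene","top"):
    f=arm.grab_frame(c); cv2.imwrite(f"pics/{c}0.png",f["pixels"][:,:,::-1])
    for t in ("test_bed","bridge_edge","end_stop","plate","bar","press_pad"):
        print(c,t,[(round(d['p'],2),[round(float(v),4) for v in d['location']]) for d in arm.landmark_of(c,t)][:4])
E
```

```text
0.0 [0.24698384 0.54620757 0.23024745] [-1.79895513e+02 -9.27950797e-03  1.55661832e+02] [ 0.04902724  0.21176855 -0.31824044] 0.08522298633346473
scene test_bed [(0.69, [0.5594, -0.0969, 0.001])]
scene bridge_edge [(0.73, [0.6193, -0.0887, 0.027]), (0.45, [0.6688, -0.0846, 0.027])]
scene end_stop [(0.91, [0.6684, -0.0791, 0.0265])]
scene plate [(0.86, [0.6334, -0.2861, 0.001]), (0.57, [0.5474, -0.1022, 0.0266]), (0.56, [0.4221, 0.1268, 0.0049]), (0.36, [0.5201, -0.1035, 0.0287])]
scene bar [(0.97, [0.4235, 0.1354, 0.0211]), (0.96, [0.5353, -0.0995, 0.0417]), (0.63, [0.633, -0.2919, 0.0099])]
scene press_pad [(0.87, [0.5192, -0.1038, 0.0314]), (0.84, [0.4332, 0.1651, 0.0075]), (0.79, [0.6229, -0.3099, 0.006])]
top test_bed [(0.95, [0.5584, -0.0974, 0.003]), (0.33, [0.6235, -0.0941, 0.028])]
top bridge_edge []
top end_stop [(0.76, [0.6648, -0.0787, 0.0291])]
top plate [(0.96, [0.636, -0.2911, -0.0015]), (0.84, [0.5433, -0.1007, 0.0238]), (0.59, [0.4229, 0.1289, 0.0004])]
top bar [(0.9, [0.5323, -0.0981, 0.0466]), (0.87, [0.4166, 0.1327, 0.0206]), (0.86, [0.6383, -0.291, 0.012]), (0.5, [0.5195, -0.209, -0.0008])]
top press_pad [(0.97, [0.4329, 0.1559, 0.0061]), (0.89, [0.6293, -0.3069, 0.0078]), (0.63, [0.5142, -0.103, 0.0338])]
```

View pics/scene0.png

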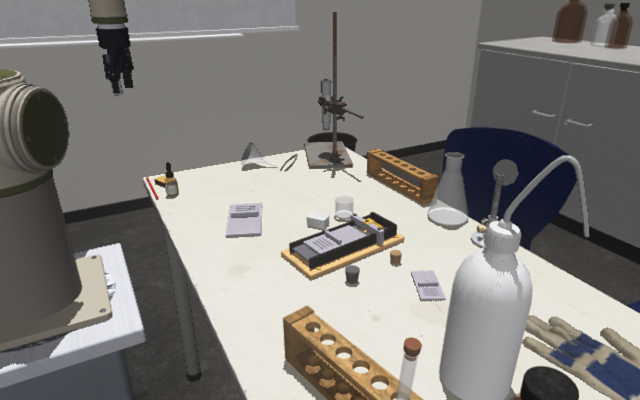

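View pics/top0.png

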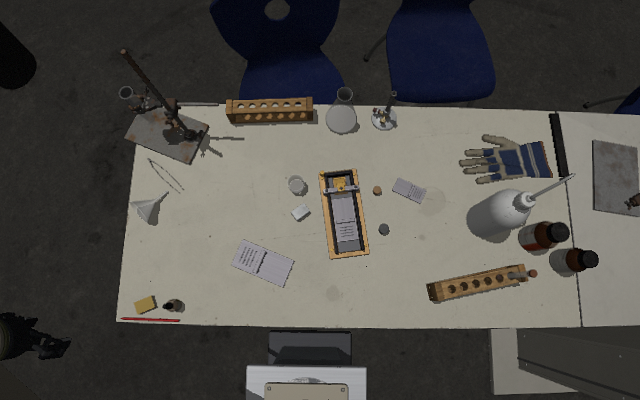

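The middle-sized plate is the one in the lane (top view, about 343,215). The lane runs away from the robot, bridge at (342,187). Now measure the lane direction and the first move.

```bash
cat > h.py <<'E'
from station import arm
import numpy as np, cv2
from scipy.spatial.transform import Rotation as R
def cloud(f,mask):
    v,u=np.nonzero(mask&(f["depth"]>0)); K=f["camera_matrix"]
    p=cv2.undistortPoints(np.c_[u,v].astype(np.float64)[:,None],K,np.array([f["k1"],0,0,0,0.]))[:,0]
    z=f["depth"][v,u]; P=np.c_[p*z[:,None],z]
    return P@f["T"][:3,:3].T+f["T"][:3,3]
def rect(P):
    (c,s,a)=cv2.minAreaRect((P[:,:2]*1000).astype(np.float32)); return np.round(c,1),np.round(s,1),round(a,2)
def delta(pos,yaw):
    s=arm.observe(); T=R.from_euler('xyz',s['eef_rot'],degrees=True)
    d=T.inv().apply(np.array(pos)-s['tool_pos']); r=(T.inv()*R.from_euler('xyz',[180,0,yaw],degrees=True)).as_rotvec()
    return d.round(4),r.round(4)
E
python3 - <<'E'
from h import *
for c in ("top","scene"):
    f=arm.grab_frame(c); o=arm.outline_of(c,"test_bed")[0]
    P=cloud(f,o["pixels"]); print(c,o["p"],len(P),rect(P[P[:,2]>-.005]),rect(P[P[:,2]>.024]))
    for o in arm.outline_of(c,"bar"):
        P=cloud(f,o["pixels"]); print(' bar',o["p"],P.mean(0).round(4),rect(P))
    for t in ("steel_block","rubber_bung","cork_stopper","beaker"): print(t,[np.round(d['location'],3) for d in arm.find_in(c,t)][:1])
print(delta([.51,-.105,.15],189.5))
E
```

```text
top 0.73 2505 (array([568.1, -96.3]), array([250.9, 114.4]), 8.29) (array([573.7, -94.3]), array([237.9, 100.1]), 8.22)
 bar 0.86 [ 0.5443 -0.0971  0.0328] (array([545. , -97.6]), array([120.6,  59.5]), 8.19)
 bar 0.8 [0.4219 0.1267 0.0083] (array([422.4, 130.6]), array([161. ,  86.4]), 68.44)
 bar 0.75 [ 0.6374 -0.2876  0.0047] (array([ 639.4, -289.2]), array([93.3, 52.9]), 63.87)
steel_block [array([0.564, 0.026, 0.023])]
rubber_bung []
cork_stopper []
beaker [array([0.646, 0.04 , 0.01 ])]
scene 0.85 3545 (array([585. , -72.5]), array([296. , 160.1]), 8.91) (array([567.9, -96.5]), array([228.9, 103.8]), 8.33)
 bar 0.92 [ 0.5395 -0.1026  0.0335] (array([543.4, -99.3]), array([123. ,  66.1]), 11.35)
 bar 0.68 [ 0.6329 -0.2932  0.0056] (array([ 637.4, -288.5]), array([94.7, 48.1]), 64.79)
 bar 0.6 [0.4181 0.114  0.0092] (array([425.3, 137. ]), array([187.1,  81. ]), 69.16)
 bar 0.28 [ 0.5573 -0.1194  0.0221] (array([585. , -70.3]), array([297.4, 164.4]), 8.95)
steel_block [array([0.56 , 0.016, 0.022])]
rubber_bung [array([ 0.517, -0.216,  0.024])]
cork_stopper [array([ 0.624, -0.195,  0.018])]
beaker [array([0.639, 0.027, 0.031])]
(array([-0.508 , -0.4855,  0.0813]), array([ 0.    , -0.    , -0.5906]))
```

Request:
{"api": "play_rows", "payload": {"series": [[-0.0254,-0.0243,0.004,0,0,0,0],[-0.0508,-0.0486,0.008,0,0,0,0],[-0.0762,-0.0728,0.012,0,0,0,0],[-0.1016,-0.0971,0.016,0,0,0,0],[-0.127,-0.1214,0.02,0,0,0,0]], "force": 40}}

```text
time: 1.82
tool_pos: [0.3132, 0.3823, 0.2111]
eef_rot: [180.0, 0.0, 155.7]
ft_force: [0.5, -0.2, 0.4]
gripper_width: 0.0254
grasp_force: 0.0
```

Request:
{"api": "play_rows", "payload": {"series": [[-0.0254,-0.0243,0.004,0,0,0,0],[-0.0508,-0.0486,0.008,0,0,0,0],[-0.0762,-0.0728,0.012,0,0,0,0],[-0.1016,-0.0971,0.016,0,0,0,0],[-0.127,-0.1214,0.02,0,0,0,0]]}}

```text
time: 2.23
tool_pos: [0.379, 0.2192, 0.1914]
eef_rot: [180.0, 0.0, 155.7]
ft_force: [0.2, 0.6, 0.3]
gripper_width: 0.0002
grasp_force: 0.0
```

Request:
{"api": "play_rows", "payload": {"series": [[-0.0254,-0.0243,0.004,0,0,0,0],[-0.0508,-0.0486,0.008,0,0,0,0],[-0.0762,-0.0728,0.012,0,0,0,0],[-0.1016,-0.0971,0.016,0,0,0,0],[-0.127,-0.1214,0.02,0,0,0,0]]}}

```text
time: 2.65
tool_pos: [0.4448, 0.0561, 0.1715]
eef_rot: [180.0, 0.1, 155.7]
ft_force: [0.9, 0.2, 0.3]
gripper_width: -0.0001
grasp_force: 0.0
```

Request:
{"api": "play_rows", "payload": {"series": [[-0.0254,-0.0243,0.004,0,0,0,0],[-0.0508,-0.0486,0.008,0,0,0,0],[-0.0762,-0.0728,0.012,0,0,0,0],[-0.1016,-0.0971,0.016,0,0,0,0],[-0.127,-0.1214,0.02,0,0,0,0]]}}

```text
time: 3.07
tool_pos: [0.5104, -0.107, 0.1513]
eef_rot: [180.0, 0.0, 155.6]
ft_force: [0.8, 0.1, -0.0]
gripper_width: 0.0001
grasp_force: 0.0
```

Request:
{"api": "play_rows", "payload": {"series": [[0,0,0,0,0,-0.114,0],[0,0,0,0,0,-0.228,0],[0,0,0,0,0,-0.342,0],[0,0,0,0,0,-0.456,0],[0,0,0,0,0,-0.569,0]]}}

```text
time: 3.48
tool_pos: [0.51, -0.1053, 0.1513]
eef_rot: [180.0, -0.0, -171.4]
ft_force: [-0.4, -0.5, 0.5]
gripper_width: 0.0001
grasp_force: 0.0
```

```bash
python3 - <<'E'
from h import *
s=arm.observe(); print(s['time'],s['tool_pos'],s['eef_rot'],s['ft_force'],s['gripper_width'])
f=arm.grab_frame("wrist"); cv2.imwrite("pics/wrist1.png",f["pixels"][:,:,::-1])
yaw=np.radians(8.25); ux=np.array([np.cos(yaw),np.sin(yaw)]); uy=np.array([-ux[1],ux[0]])
O=np.array([.5632,-.097]); B=lambda p:(np.round(1000*np.array([(p[:2]-O)@ux,(p[:2]-O)@uy,p[2]]),1))
print('tcp bed',B(s['tool_pos']))
P=cloud(f,np.ones((400,640),bool)); Q=np.c_[(P[:,:2]-O)@ux,(P[:,:2]-O)@uy,P[:,2]]*1000
def st(n,m): print(n,m.sum(), np.percentile(Q[m],[2,50,98],axis=0).round(1).tolist() if m.any() else '')
lane=(abs(Q[:,1])<28)
st('bar top',lane&(Q[:,2]>38)&(Q[:,2]<46)&(Q[:,0]<35))
st('plate top',lane&(Q[:,2]>29)&(Q[:,2]<35)&(Q[:,0]<50))
st('bridge',lane&(Q[:,2]>40)&(Q[:,0]>40)&(Q[:,2]<60))
for sg in(-1,1): st('rail',(Q[:,1]*sg>28)&(Q[:,1]*sg<45)&(Q[:,2]>31)&(Q[:,2]<37)&(Q[:,0]<50))
for t in ("bar","press_pad","plate","bridge_edge","end_stop","test_bed"):
    print(t,[(round(d['p'],2),B(np.array(d['location']))) for d in arm.landmark_of("wrist",t)][:3])
E
```

```text
3.4833 [ 0.50999573 -0.10533605  0.15129412] [ 1.79998853e+02 -1.64910310e-04 -1.71437110e+02] [-0.36725528 -0.4872709   0.49319409] 5.957840216369225e-05
tcp bed [-53.8  -0.6 151.3]
bar top 497 [[-30.0, -22.6, 38.6], [-27.1, 1.2, 42.2], [-22.3, 24.2, 43.9]]
plate top 3913 [[-79.0, -27.1, 31.2], [-50.5, -0.6, 32.6], [-6.0, 27.1, 34.0]]
bridge 120 [[62.7, -4.3, 44.7], [72.7, 0.2, 46.0], [79.4, 4.7, 49.4]]
rail 1333 [[-107.1, -39.4, 31.7], [-48.4, -35.2, 34.3], [22.3, -28.3, 35.8]]
rail 1529 [[-107.3, 28.3, 31.6], [-46.1, 35.1, 34.2], [21.9, 40.0, 35.7]]
bar [(0.79, array([-103.1,  248.6,   21.4])), (0.77, array([  41.2, -203.5,   12.6])), (0.74, array([-18.5,   2. ,  29.2]))]
press_pad [(0.96, array([-92.3, 273.7,   4.7])), (0.78, array([-49.5,   3.8,  31.3]))]
plate [(0.94, array([-105.4,  238.4,    6.1])), (0.67, array([-22. ,   4.9,  24.4])), (0.65, array([ 4.650e+01, -1.994e+02,  1.000e-01]))]
bridge_edge []
end_stop [(0.69, array([ 98. , 120.6,  -1.5])), (0.68, array([110.3,   1.8,  26.7]))]
test_bed []
```

Request:
{"api": "play_rows", "payload": {"series": [[-0.0073,0.0006,0.02,0,0,0.0055,0],[-0.0073,0.0006,0.045,0,0,0.0055,0],[-0.0073,0.0006,0.07,0,0,0.0055,0],[-0.0073,0.0006,0.085,0,0,0.0055,0],[-0.0073,0.0006,0.095,0,0,0.0055,0]]}}

```text
time: 4.25
tool_pos: [0.5157, -0.103, 0.0539]
eef_rot: [179.9, -0.2, -172.1]
ft_force: [0.5, 0.4, 0.2]
gripper_width: 0.0002
grasp_force: 0.0
```

Request:
{"api": "play_rows", "payload": {"series": [[0,0,0.006,0,0,0,0],[0,0,0.012,0,0,0,0],[0,0,0.016,0,0,0,0],[0,0,0.018,0,0,0,0],[0,0,0.019,0,0,0,0]]}}

```text
time: 4.67
tool_pos: [0.5176, -0.1036, 0.0378]
eef_rot: [-180.0, 0.0, -172.1]
ft_force: [0.2, -0.4, 0.3]
gripper_width: 0.0002
grasp_force: 0.0
```

```bash
python3 - <<'E'
from h import *
s=arm.observe(); print(s['time'],s['tool_pos'],s['eef_rot'],s['ft_force'])
f=arm.grab_frame("scene"); im=f["pixels"][190:290,260:420,::-1]; cv2.imwrite("pics/sc2.png",cv2.resize(im,None,fx=5,fy=5,interpolation=cv2.INTER_CUBIC))
E
```

```text
4.6667 [ 0.51759078 -0.1036194   0.03777002] [-1.79976368e+02  4.92133611e-02 -1.72062126e+02] [ 0.20995169 -0.40444076  0.32447421]
```

View pics/sc2.png

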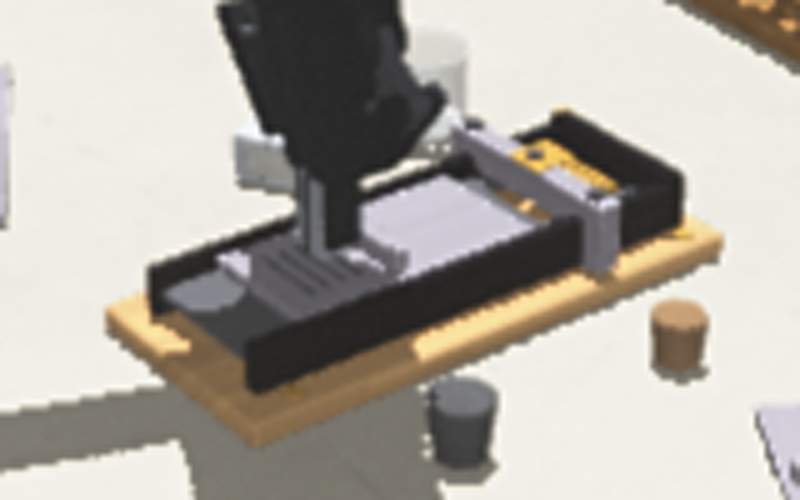

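The fingertips (crop 340,240) hang over the ribbed area just behind the bar (390,260). The gripper's body is clear of the rails and the bridge. Now press.

Request:
{"api": "play_rows", "payload": {"series": [[0,0,0.002,0,0,0,0],[0,0,0.004,0,0,0,0],[0,0,0.006,0,0,0,0],[0,0,0.007,0,0,0,0],[0,0,0.008,0,0,0,0]]}}

```text
time: 5.13
tool_pos: [0.5175, -0.1036, 0.0298]
eef_rot: [-180.0, 0.0, -172.1]
ft_force: [-1.8, 0.0, 6.6]
gripper_width: -0.0001
grasp_force: 3.1
```

Request:
{"api": "play_rows", "payload": {"series": [[0,0,0.001,0,0,0,0],[0,0,0.002,0,0,0,0],[0,0,0.003,0,0,0,0],[0,0,0.003,0,0,0,0],[0,0,0.003,0,0,0,0]]}}

```text
time: 5.55
tool_pos: [0.5175, -0.1036, 0.0271]
eef_rot: [-180.0, 0.0, -172.0]
ft_force: [-3.0, 0.8, 7.9]
gripper_width: 0.0002
grasp_force: 4.0
```

Request:
{"api": "play_rows", "payload": {"series": [[0,0,0.001,0,0,0,0],[0,0,0.002,0,0,0,0],[0,0,0.002,0,0,0,0],[0,0,0.002,0,0,0,0],[0,0,0.002,0,0,0,0]]}}

```text
time: 5.97
tool_pos: [0.5175, -0.1036, 0.0253]
eef_rot: [-180.0, 0.0, -172.1]
ft_force: [-4.2, 0.5, 9.5]
gripper_width: 0.0001
grasp_force: 4.7
```

```bash
python3 - <<'E'
from h import *
s=arm.observe(); print(s['time'],s['tool_pos'],s['eef_rot'],s['ft_force'])
f=arm.grab_frame("scene"); P=cloud(f,np.ones((400,640),bool))
yaw=np.radians(8.25); ux=np.array([np.cos(yaw),np.sin(yaw)]); uy=np.array([-ux[1],ux[0]]);O=np.array([.5632,-.097])
x=(P[:,:2]-O)@ux*1000;y=(P[:,:2]-O)@uy*1000;z=P[:,2]*1000
m=(abs(y)<22)&(x>-18)&(x<35)&(z>10)&(z<40); print('plate front z',m.sum(),np.percentile(z[m],[10,50,90]))
m=(abs(y)<45)&(abs(y)>30)&(x>-110)&(x<40)&(z>30)&(z<40); print('rail z',m.sum(),np.percentile(z[m],[10,50,90]))
E
```

```text
5.9667 [ 0.51752155 -0.10361173  0.02527593] [-1.79979823e+02  3.30854787e-02 -1.72050137e+02] [-4.21407303  0.45519694  9.48747395]
plate front z 217 [24.81708272 25.83210542 26.97882099]
rail z 379 [30.93762439 33.67783208 35.22292617]
```

Request:
{"api": "play_rows", "payload": {"series": [[-0.002,0,0,0,0,0,0],[-0.004,0,0,0,0,0,0],[-0.006,0,0,0,0,0,0],[-0.008,0,0,0,0,0,0],[-0.01,0.0001,0,0,0,0,0]]}}

```text
time: 6.43
tool_pos: [0.5263, -0.1024, 0.0247]
eef_rot: [-180.0, -0.1, -172.0]
ft_force: [-7.5, -0.6, 9.8]
gripper_width: -0.0004
grasp_force: 4.9
```

Request:
{"api": "play_rows", "payload": {"series": [[-0.002,0,0,0,0,0,0],[-0.004,0,0,0,0,0,0],[-0.006,0,0,0,0,0,0],[-0.008,0,0,0,0,0,0],[-0.01,0.0001,0,0,0,0,0]]}}

```text
time: 6.85
tool_pos: [0.5362, -0.1009, 0.0248]
eef_rot: [-180.0, -0.1, -172.1]
ft_force: [-7.3, -1.5, 9.8]
gripper_width: 0.0002
grasp_force: 4.9
```

```bash
cat > m.py <<'E'
from h import *
import sys
s=arm.observe(); print(s['time'],s['tool_pos'],s['eef_rot'],s['ft_force'])
f=arm.grab_frame("scene"); P=cloud(f,np.ones((400,640),bool))
im=f["pixels"][190:290,260:420,::-1]; cv2.imwrite(f"pics/{sys.argv[1]}.png",cv2.resize(im,None,fx=5,fy=5,interpolation=cv2.INTER_CUBIC))
yaw=np.radians(8.25); ux=np.array([np.cos(yaw),np.sin(yaw)]); uy=np.array([-ux[1],ux[0]]);O=np.array([.5632,-.097])
print('tcp bed',(s['tool_pos'][:2]-O)@ux,(s['tool_pos'][:2]-O)@uy)
x=(P[:,:2]-O)@ux*1000;y=(P[:,:2]-O)@uy*1000;z=P[:,2]*1000
t=s['tool_pos'][2]*1000; X=(s['tool_pos'][:2]-O)@ux*1000
m=(abs(y)<22)&(x>X+22)&(x<52)&(z>15)&(z<t+5); print('plate top z',m.sum(),np.percentile(z[m],[10,50,90]) if m.any() else '')
m=(abs(y)<24)&(abs(y)>13)&(x>X+5)&(x<X+35)&(z>t+6)&(z<t+14); print('bar x,z',m.sum(),np.percentile(x[m],[5,50,95]),np.median(z[m]))
m=(abs(y)<25)&(x<X-12)&(x>-118)&(z>t-3)&(z<t+4); print('plate rear x',np.percentile(x[m],[1,5]) if m.any() else '')
for c in("scene","top"):
  if c=="top": arm.grab_frame(c)
  for n in("bar","plate"):
    print(c,n,[np.round([(np.array(d['location'])[:2]-O)@ux*1000,(np.array(d['location'])[:2]-O)@uy*1000,d['location'][2]*1000],1).tolist() for d in arm.landmark_of(c,n) if abs((np.array(d['location'])[:2]-O)@uy)<.03])
E
python3 m.py s3
```

```text
6.85 [ 0.53621689 -0.10089569  0.02475249] [-1.79986898e+02 -1.07687443e-01 -1.72054703e+02] [-7.27207471 -1.45064181  9.82698299]
tcp bed -0.027262872489777205 1.6499539277771475e-05
plate top z 199 [24.12259776 25.23887453 26.51404411]
bar x,z 20 [-20.104394    -9.32782177  -2.90143972] 34.44620731341383
plate rear x [-61.46107012 -60.13524533]
scene bar [[-9.3, 1.9, 32.8]]
scene plate [[-3.6, -3.4, 21.4]]
top bar [[-8.5, 2.9, 38.6]]
top plate [[3.5, -0.6, 16.8]]
```

Request:
{"api": "play_rows", "payload": {"series": [[-0.002,0,0,0,0,0,0],[-0.004,0,0,0,0,0,0],[-0.006,0,0,0,0,0,0],[-0.008,0,0,0,0,0,0],[-0.01,0.0001,0,0,0,0,0]]}}

```text
time: 7.57
tool_pos: [0.5461, -0.0994, 0.0248]
eef_rot: [-180.0, -0.1, -172.1]
ft_force: [-7.1, -1.6, 9.0]
gripper_width: 0.0003
grasp_force: 4.9
```

Request:
{"api": "play_rows", "payload": {"series": [[-0.002,0,0,0,0,0,0],[-0.004,0,0,0,0,0,0],[-0.006,0,0,0,0,0,0],[-0.008,0,0,0,0,0,0],[-0.01,0.0001,0,0,0,0,0]]}}

```text
time: 7.98
tool_pos: [0.556, -0.098, 0.0248]
eef_rot: [-180.0, -0.1, -172.1]
ft_force: [-6.8, -0.4, 9.2]
gripper_width: 0.0002
grasp_force: 4.9
```

```bash
python3 m.py s4
```

```text
7.9833 [ 0.55600285 -0.09796623  0.02477877] [-1.79984568e+02 -1.06151369e-01 -1.72054046e+02] [-6.79118721 -0.43600837  9.24098253]
tcp bed -0.007261314400763699 7.650523782595899e-05
plate top z 108 [24.22982517 25.26407015 26.29090157]
bar x,z 18 [ 6.60645962 11.68769171 17.02167235] 34.20711900596804
plate rear x [-57.12894579 -40.46248139]
scene bar []
scene plate [[21.3, -3.8, 23.3]]
top bar [[14.7, 3.3, 38.4]]
top plate [[21.3, 1.5, 15.6]]
```

View pics/s4.png

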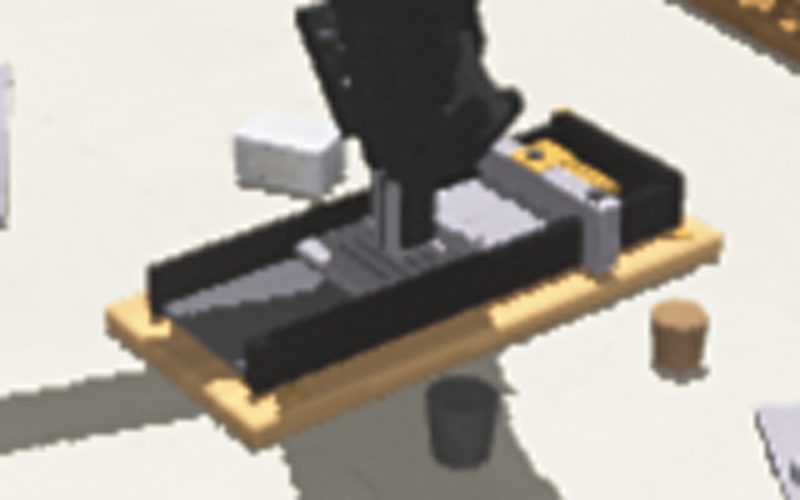

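The plate's front is under the bridge (560,200), still pressed and level. Continue.

Request:
{"api": "play_rows", "payload": {"series": [[-0.002,0,0,0,0,0,0],[-0.004,0,0,0,0,0,0],[-0.006,0,0,0,0,0,0],[-0.008,0,0,0,0,0,0],[-0.01,0.0001,0,0,0,0,0]]}}

```text
time: 8.7
tool_pos: [0.5659, -0.0965, 0.0248]
eef_rot: [-180.0, -0.1, -172.1]
ft_force: [-6.4, -0.8, 10.3]
gripper_width: 0.0002
grasp_force: 4.9
```

Request:
{"api": "play_rows", "payload": {"series": [[-0.002,0,0,0,0,0,0],[-0.004,0,0,0,0,0,0],[-0.006,0,0,0,0,0,0],[-0.008,0,0,0,0,0,0],[-0.01,0.0001,0,0,0,0,0]]}}

```text
time: 9.12
tool_pos: [0.5753, -0.095, 0.0245]
eef_rot: [-180.0, -0.2, -172.1]
ft_force: [-8.9, -1.7, 7.7]
gripper_width: -0.0001
grasp_force: 5.6
```

```bash
python3 m.py s5
```

```text
9.1167 [ 0.57531033 -0.09497344  0.02450969] [-1.79995192e+02 -1.62725524e-01 -1.72050694e+02] [-8.94030167 -1.7075813   7.7324666 ]
tcp bed 0.012275797367529056 0.0002678439314676978
plate top z 39 [24.35347396 25.33140126 26.39312065]
bar x,z 19 [18.78438765 25.73866617 30.27709014] 33.7730194856094
plate rear x [-27.96884564 -25.79509103]
scene bar [[27.1, -0.2, 33.4]]
scene plate [[32.0, -1.6, 23.1]]
top bar [[26.7, 0.7, 37.8]]
top plate [[37.1, 2.2, 16.5]]
```

Request:
{"api": "play_rows", "payload": {"series": [[-0.002,0,0.0003,0,0,0,0],[-0.004,0,0.0003,0,0,0,0],[-0.006,0,0.0003,0,0,0,0],[-0.008,0,0.0003,0,0,0,0],[-0.01,0.0001,0.0003,0,0,0,0]]}}

```text
time: 9.83
tool_pos: [0.5841, -0.0934, 0.0235]
eef_rot: [180.0, -0.3, -172.1]
ft_force: [-9.0, -1.6, 7.7]
gripper_width: 0.0002
grasp_force: 7.0
```

```bash
python3 m.py s6
```

```text
9.8333 [ 0.58412721 -0.09344809  0.02347358] [ 179.96952396   -0.28257191 -172.05743689] [-8.99370204 -1.58274003  7.6654764 ]
tcp bed 0.02122031882834449 0.0005122470198567359
plate top z 3 [23.40199354 23.62919565 23.97099258]
bar x,z 21 [30.44205735 33.93898328 39.72852843] 33.1289514574506
plate rear x [-17.75754526 -17.14748205]
scene bar []
scene plate [[43.7, -1.2, 19.8]]
top bar [[37.2, 3.0, 35.4]]
top plate [[46.4, 1.7, 14.1]]
```

Request:
{"api": "play_rows", "payload": {"series": [[-0.001,0,-0.0003,0,0,0,0],[-0.002,0,-0.0006,0,0,0,0],[-0.003,0,-0.0006,0,0,0,0],[-0.004,0,-0.0006,0,0,0,0],[-0.005,0,-0.0006,0,0,0,0]]}}

```text
time: 10.55
tool_pos: [0.5893, -0.0927, 0.0241]
eef_rot: [180.0, -0.3, -172.1]
ft_force: [-9.6, -0.8, 6.7]
gripper_width: -0.0004
grasp_force: 6.7
```

Request:
{"api": "play_rows", "payload": {"series": [[-0.0005,0,0,0,0,0,0],[-0.001,0,0,0,0,0,0],[-0.0015,0,0,0,0,0,0],[-0.002,0,0,0,0,0,0],[-0.0025,0,0,0,0,0,0]]}}

```text
time: 10.97
tool_pos: [0.5901, -0.0925, 0.0236]
eef_rot: [179.9, -0.5, -172.1]
ft_force: [-18.6, -4.1, 12.2]
gripper_width: 0.0003
grasp_force: 10.3
```

```bash
python3 m.py s7
```

```text
10.9667 [ 0.59005252 -0.09252266  0.02364055] [ 179.94666619   -0.46364631 -172.05300731] [-18.58118986  -4.14892254  12.18060133]
tcp bed 0.027217095654236193 0.0005778654427127843
plate top z 1 [24.90790185 24.90790185 24.90790185]
bar x,z 29 [38.93973932 46.04066892 60.69235891] 33.130441578786474
plate rear x [-12.51874709 -11.3383324 ]
scene bar [[43.1, 2.7, 34.5]]
scene plate [[53.0, -4.3, 18.9]]
top bar [[42.8, 2.9, 37.5]]
top plate [[52.8, -0.9, 13.1]]
```

Force jumped and motion stopped: that looks like the stop. Confirm with a slight extra push.

Request:
{"api": "play_rows", "payload": {"series": [[-0.0005,0,-0.0002,0,0,0,0],[-0.001,0,-0.0004,0,0,0,0],[-0.0015,0,-0.0004,0,0,0,0],[-0.002,0,-0.0004,0,0,0,0],[-0.002,0,-0.0004,0,0,0,0]]}}

```text
time: 11.68
tool_pos: [0.5901, -0.0925, 0.0236]
eef_rot: [179.9, -0.7, -172.1]
ft_force: [-25.6, -4.2, 16.0]
gripper_width: 0.0001
grasp_force: 14.1
```

```bash
python3 m.py s8
```

```text
11.6833 [ 0.59014293 -0.09252988  0.02362087] [ 179.91869181   -0.69405789 -172.06276174] [-25.56170744  -4.24108367  15.97431072]
tcp bed 0.02730553495431642 0.0005577449618682682
plate top z 0 
bar x,z 31 [38.06365381 45.08413806 61.49042374] 33.75163465119569
plate rear x [-11.86563651 -11.29983309]
scene bar [[39.0, 3.0, 34.7]]
scene plate [[48.9, -2.9, 20.6]]
top bar [[41.4, 3.0, 35.8]]
top plate [[50.3, 2.9, 19.2]]
```

View pics/s8.png

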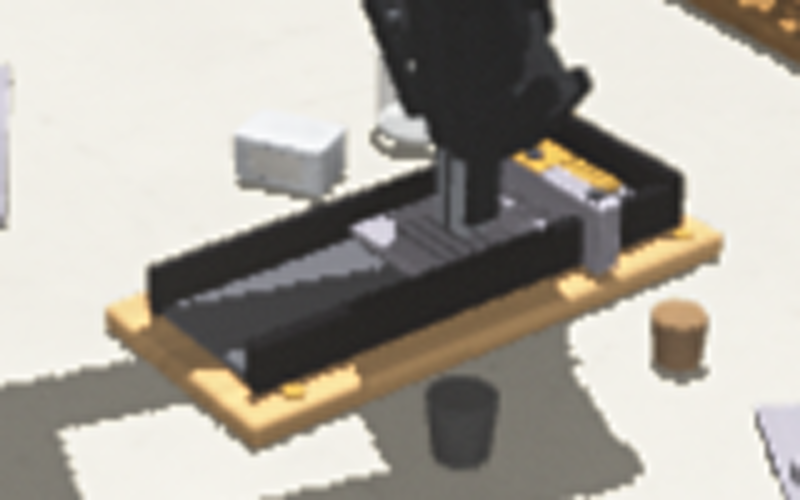

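Now the plate doesn't move at 26 N: home (bar at crop 520,200, just before the bridge). Relax the push, then lift straight up, back off and rise.

Request:
{"api": "play_rows", "payload": {"series": [[0.001,0,0,0,0,0,0],[0.002,0,0,0,0,0,0],[0.002,0,-0.003,0,0,0,0],[0.002,0,-0.006,0,0,0,0],[0.002,0,-0.009,0,0,0,0]]}}

```text
time: 12.4
tool_pos: [0.591, -0.0922, 0.0322]
eef_rot: [179.9, -0.3, -172.1]
ft_force: [-5.7, -1.4, -3.3]
gripper_width: -0.0
grasp_force: 2.7
```

Request:
{"api": "play_rows", "payload": {"series": [[0.002,0,-0.001,0,0,0,0],[0.006,0,-0.003,0,0,0,0],[0.008,0,-0.013,0,0,0,0],[0.008,0,-0.028,0,0,0,0],[0.008,0,-0.048,0,0,0,0]]}}

```text
time: 12.82
tool_pos: [0.5848, -0.0929, 0.0819]
eef_rot: [180.0, -0.1, -172.1]
ft_force: [0.3, 0.0, -0.4]
gripper_width: 0.0001
grasp_force: 0.0
```

Request:
{"api": "play_rows", "payload": {"series": [[0.02,0,-0.025,0,0,0,0],[0.045,0,-0.05,0,0,0,0],[0.07,0,-0.075,0,0,0,0],[0.095,0,-0.09,0,0,0,0],[0.11,0,-0.1,0,0,0,0]]}}

```text
time: 13.23
tool_pos: [0.4764, -0.1089, 0.1855]
eef_rot: [-179.9, 0.2, -172.1]
ft_force: [0.7, -0.4, -0.2]
gripper_width: -0.0003
grasp_force: 0.0
```

```bash
python3 - <<'E'
from h import *
s=arm.observe(); print(s['time'],s['tool_pos'],s['ft_force'])
yaw=np.radians(8.25); ux=np.array([np.cos(yaw),np.sin(yaw)]); uy=np.array([-ux[1],ux[0]]);O=np.array([.5632,-.097])
for c in("wrist","scene","top"):
    f=arm.grab_frame(c); P=cloud(f,np.ones((400,640),bool)); x=(P[:,:2]-O)@ux*1000;y=(P[:,:2]-O)@uy*1000;z=P[:,2]*1000
    def st(n,m): print(c,n,m.sum(),np.percentile(x[m],[2,50,98]).round(1) if m.any() else '',np.median(z[m]) if m.any() else '')
    st('bar',(abs(y)<24)&(z>34)&(z<41)&(x>25)&(x<55)); st('pad',(abs(y)<26)&(z>25)&(z<31)&(x>-30)&(x<36))
    st('board',(abs(y)<53)&(z>7)&(z<17)); st('stop',(abs(y)<25)&(z>36)&(z<41)&(x>100))
    for n in("bar","plate","end_stop"):
        print(n,[np.round([(np.array(d['location'])[:2]-O)@ux*1000,(np.array(d['location'])[:2]-O)@uy*1000,d['location'][2]*1000],1).tolist() for d in arm.landmark_of(c,n) if abs((np.array(d['location'])[:2]-O)@uy)<.03])
    if c=="scene": cv2.imwrite("pics/s9.png",cv2.resize(f["pixels"][190:290,260:420,::-1],None,fx=5,fy=5,interpolation=cv2.INTER_CUBIC))
    if c=="wrist": cv2.imwrite("pics/w9.png",f["pixels"][:,:,::-1])
E
```

```text
13.2333 [ 0.47638273 -0.10887357  0.18545971] [ 0.69992373 -0.38165235 -0.24350208]
wrist bar 0  
wrist pad 0  
wrist board 3603 [-121.2  -84.4   25.9] 12.540297986312565
wrist stop 0  
bar [[58.9, 1.1, 30.6]]
plate [[57.9, 1.2, 30.4]]
end_stop [[113.4, 4.3, 26.6]]
scene bar 65 [37.5 40.9 46.8] 37.92771713938181
scene pad 282 [-11.7   9.7  34.7] 28.516270489141654
scene board 1023 [-121.   -29.5  755.7] 12.594021841996096
scene stop 98 [108.  116.1 766.4] 38.336486645612595
bar [[40.1, 0.1, 37.0], [50.3, -1.5, 25.9]]
plate [[58.9, 0.1, 30.5], [46.4, 0.9, 25.0]]
end_stop [[103.7, -2.1, 27.9]]
top bar 2 [40.6 43.  45.4] 39.14786318399088
top pad 21 [-8.4  9.9 33.5] 28.414294910030335
top board 453 [-119.6  -97.5  274.5] 12.283709804592258
top stop 43 [109.7 252.5 298. ] 38.57124539671375
bar [[104.9, 2.3, 27.1], [41.0, 1.0, 43.5]]
plate [[51.3, 0.9, 21.9]]
end_stop [[102.0, 2.8, 30.1]]
```

View pics/w9.png

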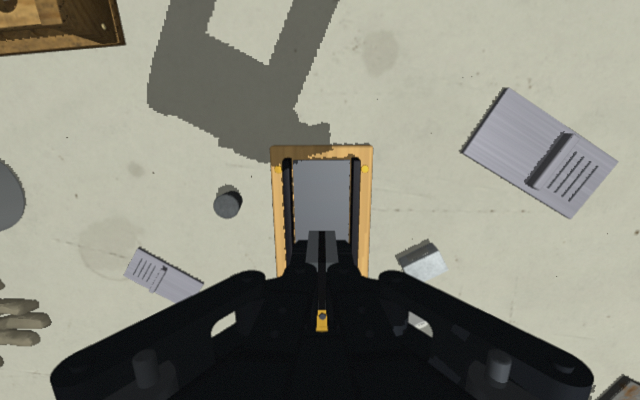

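View pics/s9.png

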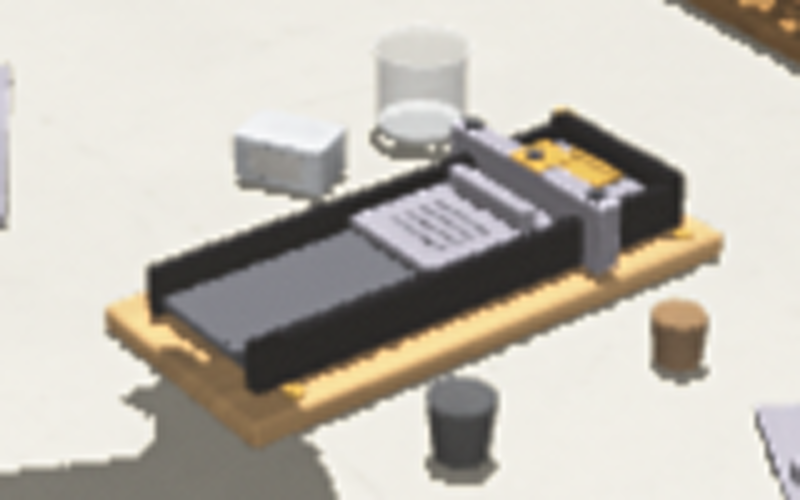

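The plate's rear edge measures -10 to -11 mm (home is -10). Its front lies under the leaf against the stop (crop 630,185), the bar is just before the bridge, and the bystanders are unmoved.

```bash
python3 -c "
from station import arm
print(arm.hand_in())"
```

```text
the job is handed in; nothing more can be done
None
```

The plate was pressed down and slid under the bridge and the leaf spring to the end stop, where it did not move under a 26 N push. I then let go, moved the arm clear and handed the job in, at about 13 s on the robot's clock; the judgement was not returned.

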